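# Lock the sample box with its swing bar and pin

## Robot

A 6-joint arm with a two-finger parallel gripper is mounted at the origin on a cart in front of the work surface, level with it; the furniture and walls round the work are solid. World frame = base frame: x ahead of the robot, y to its left, z up, the work surface at z = 0. Lengths are in m, angles in rad, forces in N, time in s.
With the tool pointing down it reaches from about 0.35 to 0.925 m from the base axis. Payload 6.4 kg.
Tool frame: the origin (TCP) lies on the mounting face of the last link; the fingertips stand 199 mm ahead of it and the grasp point (between the pads) lies 180 mm ahead of it; z points along the fingers, y is the direction in which the jaws open and shut (so a half turn about z gives the same grasp; the last joint's range is limited). The gripper opens to 94 mm and grips with 3 to 60 N. Pads are 16 mm wide; open, the fingers measure 119 mm over their backs; the gripper's body (75 mm by 177 mm) begins 78 mm behind the grasp point.
Start: joints at [-1.386, 0.245, 1.558, -0, 1.339, -0.174], TCP at [0.228, -0.609, 0.405] pointing down, gripper open.
Joint ranges: [-3.13, 3.13], [-1.02, 2.26], [0.13, 2.54], [-0.95, 4.09], [0.21, 2.88], [-2.74, 2.74]. Speed limits (rad/s): [2.57, 2.57, 3.14, 3.14, 3.14, 3.14].

## Interface

Orientations are given as a unit quaternion [w, x, y, z].
In Python, from station import env, eyes, job gives the robot as it stands.
- The arm moves only by the tool carry_out, never from a script. Its argument "increments" is a list of rows, each a list of 7 numbers: the shift along the tool's x, y, z in m, then the turn, a rotation vector about the tool's x, y, z in degrees, then the gripper's target within -1 to 1 (fully open at 1, half-way at 0, shut at -1). A call has exactly 10 rows; each row is the pose to reach, as a shift and turn from the pose commanded when the call began, along the tool's axes at that moment; what a row does not reach only later rows make up. A row lasts 1/8 s, in which the tool goes at most 62.5 mm and 10.7 degrees, less where a joint would pass 70% of its speed; a pose out of reach is approached as far as the arm can. A call with a gripper value outside its range is refused whole. The fingers move at their own pace and stop on an object; "squeeze" is the grip in N (left out, the last holds). Time passes only in rows, so rows that repeat a pose let the fingers close, or fill a call up. It gives the time, the measured TCP pose, the force and the opening at its end, in the units of the state.
- env.get_state(): the state, without advancing time (a new reading comes with each control period).
- eyes.read_camera(name): name is "side" or "top" or "wrist"; returns a dict with "image" (400x640x3 uint8, red, green, blue), "intrinsics" (3x3 intrinsics, pixels), "distortion" ([k1, k2, p1, p2, k3] as OpenCV has them; the pictures are not rectified), "world_to_cam" (4x4, takes a point from world to camera coordinates); the wrist camera has in their place "T_tool_cam" (4x4, takes a point from camera to tool coordinates, whose origin is the TCP and whose axes are the flange's). Camera axes: x right, y up, looking along -z (the intrinsics and any distortion apply to the point x, -y, -z); pixel columns grow to the right and rows downward; lengths in m; the calibration is good to about 2 mm. A picture is of the moment at which its call begins: read the wrist's pose just before it. There is no depth.
- job.close_job(): hands the job in, once; it reports no verdict.
The state is a dict: "t": time; "joints": joint angles; "joint_velocities": joint speeds; "effort": joint torques, N m; "tool_pos": TCP position; "ee_rot": TCP orientation; "contact_force": force on the tool from outside, world axes, zero at the start; "torque": the same for the moment, N m; "gripper_width": opening from 0.0 (shut) to 1.0 (fully open).
Only numpy, scipy, OpenCV 4.12 (cv2) and the standard library are available. Lean on these libraries where they do the work, as an engineer would, in place of code of your own. Each camera call takes 0.05 s, during which the arm holds its last target.

## Task

Lock the sloping-lid sample box: swing its steel locking bar down across the lid until it rests fully home in the slot of the catch, then take the red-handled pin from its grey parking block and push it all the way down through the catch and the bar, so that its flange sits on the catch. Leave the pin standing in the catch, and do not disturb the timer, the small bottle or the pot.

Things in the scene. Friction and masses are not known exactly. Their poses are not given: they have to be found in the camera images.
- sample_box: Fixed light-grey wedge-shaped steel box, 212 deep x 230 wide x 138 high (mm), with a closed lid sloping at 25 degrees: low (45 mm) at the front, high at the back. Origin on the bench under the middle of the slope; x to the back of the box, y to its left, z up. Bar and catch stand on the front (low) part of the lid. Nothing hangs over bar and catch.
- bar_pivot (a point): Point on the pivot axis of the locking bar, near the lid's front left corner, level with bar_knob: the knob runs round this point on a circle of radius 80 mm in a plane parallel to the lid. The axis is square to the lid, i.e. along z of catch_mouth. Orientation given is that of the box.
- lock_bar (a joint): Angle of the steel locking bar (20 mm wide, 7 mm thick): 0 = closed against its stop, pointing right (box -y), its eye in the catch; grows to 1.45 rad as it swings up the slope. Stiff pivot (0.16 Nm): stays where it is left. Pin hole 14 mm, 150 mm from the pivot. At angle q the knob is 80 mm x (sin q along x, -cos q along y of catch_mouth) from bar_pivot.
- bar_knob (a point): Point on the axis of the bar's black round knob, 16 mm in diameter, standing square to the lid (this point's z axis, 25 degrees from vertical). The point is 22 mm above the top face of the bar; the knob ends 16 mm above the point.
- catch_mouth (a point): Centre of the pin hole's mouth, on top of the dark steel catch (44 x 44 x 32 mm) at the lid's front right. z points out of the hole, square to the lid: 25 degrees from vertical, leaning to the box's front. x up the slope, y to the box's left. Hole 12.5 mm wide, 2 mm chamfer, 32 mm deep: 7 mm upper cheek, 9 mm slot (open up-slope) where the closed bar lies, 16 mm lower cheek.
- pin_grip (a point): Centre of the red grip of the loose lock pin (60 g, 82 mm long), which starts upright in its parking block. Grip 14 mm in diameter, 48 mm long (24 mm each way from here); under it a steel flange 22 mm in diameter, 4 mm thick; under that a 10 mm shank, 30 mm long, conical over its last 5 mm. z along the pin to the grip end.
- pin_tip (a point): Lower end of the pin's shank, on its axis, 58 mm below pin_grip. z along the pin towards the grip end; rotation about z means nothing. Fully home, this point is 30 mm inside the hole mouth.
- pin_block: Fixed grey parking block, 60 x 60 mm on a 76 x 76 mm foot, 42 mm tall, with a vertical 12.5 mm hole in its top; the pin stands in it with its flange on the top face, pin_tip 12 mm above the bench. Origin on the bench at its centre. It may stand at the left or the right of the box.
- timer: Loose blue bench timer 62 x 62 x 18 mm, origin under its centre; leave it alone.
- small_bottle: Loose small bottle with orange cap, 44 mm in diameter, 88 mm tall, origin under its centre; leave it alone.
- salt_pot: Loose white pot with yellow cap, 52 mm in diameter, 82 mm tall, origin under its centre; leave it alone.

How it is judged:
On the way, in this order (a step that is already met when the one before it is completed fails the run):
1. the locking bar is swung home into its catch (value of joint lock_bar below 0.04 rad), for 0.2 s.
2. the pin is pushed home through the catch and the closed bar (value of joint lock_bar below 0.04 rad and z of pin_tip in the frame of catch_mouth below -0.027 m and x of pin_tip in the frame of catch_mouth between -0.004 and 0.004 m and y of pin_tip in the frame of catch_mouth between -0.004 and 0.004 m and angle between the z axis of pin_tip and the z axis of catch_mouth, either way round below 0.14 rad), for 0.2 s.
At the end, for the whole second after the job is handed in: The locking bar is closed (within 0.04 rad), the pin stands in the catch hole with its tip at least 27 mm inside the mouth (30 mm is fully home), within 4 mm of the hole axis and 0.14 rad of its direction, released (all of step 2); the robot touches nothing.
It fails at once if the timer is shifted by more than 25 mm or tipped over (distance of timer from where it was at the start of the episode above 0.025 m or angle between timer's own z axis and vertical above 0.35 rad).
It fails at once if the small bottle is shifted by more than 25 mm or tipped over (distance of small_bottle from where it was at the start of the episode above 0.025 m or angle between small_bottle's own z axis and vertical above 0.35 rad).
It fails at once if the salt pot is shifted by more than 25 mm or tipped over (distance of salt_pot from where it was at the start of the episode above 0.025 m or angle between salt_pot's own z axis and vertical above 0.35 rad).
It also fails if it takes over 58 s, if anything falls off the work surface, if the arm or the gripper's body presses on something with over 40 N, if the wrist force passes 120 N, or if a joint passes its speed limit or range.

## Working session

There is one attempt and no reset: what is moved stays moved. The work goes in short steps, Python scripts to look and compute and a tool call to move; the robot and the scene stay as the last step left them, time stands still between calls to the robot, and variables do not carry over. Pictures are saved under pics/ and viewed, and the job is handed in when it is done.

Besides the shell and the picture viewer there is one more tool, called after "Call:" as name(argument=value, ...) on one line, values as JSON. carry_out: Moves the arm, as the interface text tells. Its arguments: {"type":"object","properties":{"increments":{"type":"array","items":{"type":"array","items":{"type":"number"}}},"squeeze":{"type":"number"}},"required":["increments"]}

```bash
ls; mkdir -p pics
python3 - <<'E'
from station import env, eyes, job
import cv2, numpy as np
s=env.get_state(); print(s)
for n in ["side","top","wrist"]:
    c=eyes.read_camera(n); cv2.imwrite(f"pics/a_{n}.png",c["image"][:,:,::-1]); 
    print(n,{k:np.round(v,4).tolist() for k,v in c.items() if k!="image"})
E
```

```text
pics
{'t': 0.0, 'joints': array([-1.38607468e+00,  2.45800101e-01,  1.55897462e+00,  5.98276282e-06,
        1.33870347e+00, -1.74111664e-01]), 'joint_velocities': array([ 3.64294913e-05,  6.09311221e-04, -8.03645050e-04,  5.14038954e-04,
       -1.09541541e-04, -1.06924961e-03]), 'effort': array([-6.41204242e-04, -4.15831125e+01, -3.14604735e+01,  6.84924354e-02,
        3.31180834e-02, -1.43572424e-04]), 'tool_pos': array([ 0.22822657, -0.60838241,  0.40357512]), 'ee_rot': array([-9.42773225e-04,  9.83947647e-01,  1.78454866e-01, -2.09088752e-06]), 'contact_force': array([ 1.28269914, -0.72392246, -0.12086955]), 'torque': array([-0.03400353, -0.04862519, -0.0105537 ]), 'gripper_width': 1.0031043302776308}
side {'intrinsics': [[519.4757, 0.0, 326.7388], [0.0, 519.4757, 194.4643], [0.0, 0.0, 1.0]], 'distortion': [-0.1055, 0.0, 0.0, 0.0, 0.0], 'world_to_cam': [[-0.9696, -0.244, 0.0203, 0.494], [0.1276, -0.4329, 0.8924, -0.1351], [-0.209, 0.8678, 0.4508, -1.2571], [0.0, 0.0, 0.0, 1.0]]}
top {'intrinsics': [[516.4388, 0.0, 334.1099], [0.0, 516.4388, 195.6039], [0.0, 0.0, 1.0]], 'distortion': [-0.0565, 0.0, 0.0, 0.0, 0.0], 'world_to_cam': [[-0.0162, -0.9997, -0.0179, 0.014], [0.997, -0.0175, 0.076, -0.5008], [-0.0763, -0.0166, 0.9969, -1.5098], [0.0, 0.0, 0.0, 1.0]]}
wrist {'intrinsics': [[306.4791, 0.0, 325.4749], [0.0, 306.4791, 194.1693], [0.0, 0.0, 1.0]], 'distortion': [0.0195, 0.0, 0.0, 0.0, 0.0], 'T_tool_cam': [[-0.0005, 0.9669, 0.2553, 0.0749], [1.0, 0.0006, -0.0003, 0.0004], [-0.0004, 0.2553, -0.9669, 0.0193], [0.0, 0.0, 0.0, 1.0]]}
```

View pics/a_side.png

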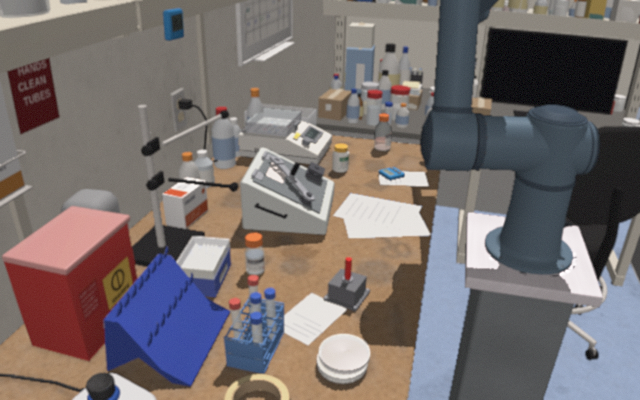

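View pics/a_top.png

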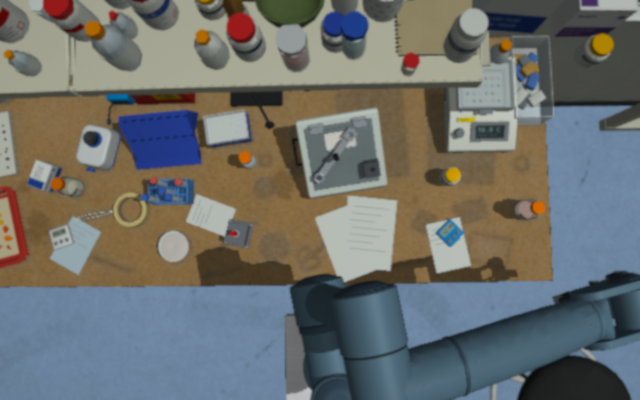

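View pics/a_wrist.png

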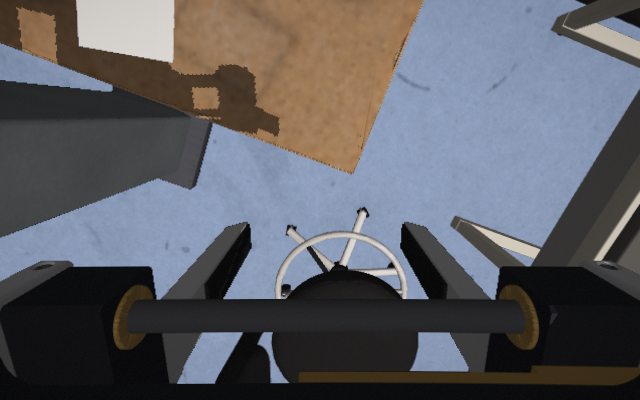

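```bash
cat > h.py <<'E'
from station import env, eyes, job
import cv2, numpy as np
from scipy.spatial.transform import Rotation as R
F=np.diag([1.,-1,-1])
def tool_T(s):
    q=s["ee_rot"]; T=np.eye(4); T[:3,:3]=R.from_quat([q[1],q[2],q[3],q[0]]).as_matrix(); T[:3,3]=s["tool_pos"]; return T
def cam(n,save=None):
    s=env.get_state(); c=eyes.read_camera(n)
    if n=="wrist": c["world_to_cam"]=np.linalg.inv(tool_T(s)@c["T_tool_cam"])
    if save: cv2.imwrite("pics/"+save,c["image"][:,:,::-1])
    return c
def proj(c,P):
    W=c["world_to_cam"]; P=np.atleast_2d(np.asarray(P,float)); p=(P@W[:3,:3].T+W[:3,3])@F
    return cv2.projectPoints(p.reshape(-1,1,3),np.zeros(3),np.zeros(3),c["intrinsics"],c["distortion"])[0].reshape(-1,2)
def ray(c,uv):
    n=cv2.undistortPoints(np.array([[uv]],float),c["intrinsics"],c["distortion"])[0,0]
    W=c["world_to_cam"]; d=W[:3,:3].T@(F@np.array([n[0],n[1],1.])); o=-W[:3,:3].T@W[:3,3]
    return o,d/np.linalg.norm(d)
def onz(c,uv,z):
    o,d=ray(c,uv); return o+d*(z-o[2])/d[2]
def tri(*cu):
    A=np.zeros((3,3));b=np.zeros(3);rs=[ray(c,u) for c,u in cu]
    for o,d in rs:
        M=np.eye(3)-np.outer(d,d);A+=M;b+=M@o
    X=np.linalg.solve(A,b); return X,[float(np.linalg.norm(np.cross(X-o,d))) for o,d in rs]
def crop(c,x0,y0,x1,y1,k,name):
    cv2.imwrite("pics/"+name,cv2.resize(c["image"][y0:y1,x0:x1,::-1],None,fx=k,fy=k,interpolation=cv2.INTER_CUBIC))
E
python3 - <<'E'
from h import *
t=cam("top"); s=cam("side")
crop(t,285,100,395,205,6,"b_top.png"); crop(s,235,140,345,240,6,"b_side.png")
crop(t,210,205,260,255,8,"b_tp.png"); crop(s,310,245,380,315,8,"b_sp.png")
E
```

```text
(no output)
```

View pics/b_top.png

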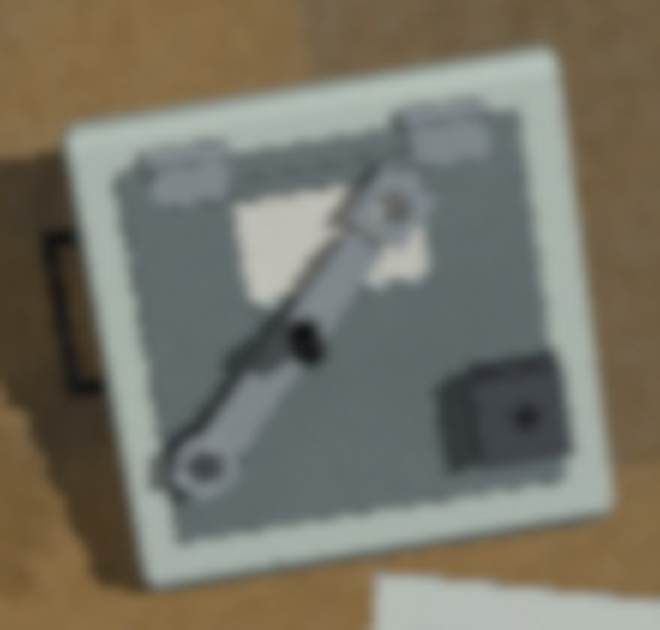

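View pics/b_side.png

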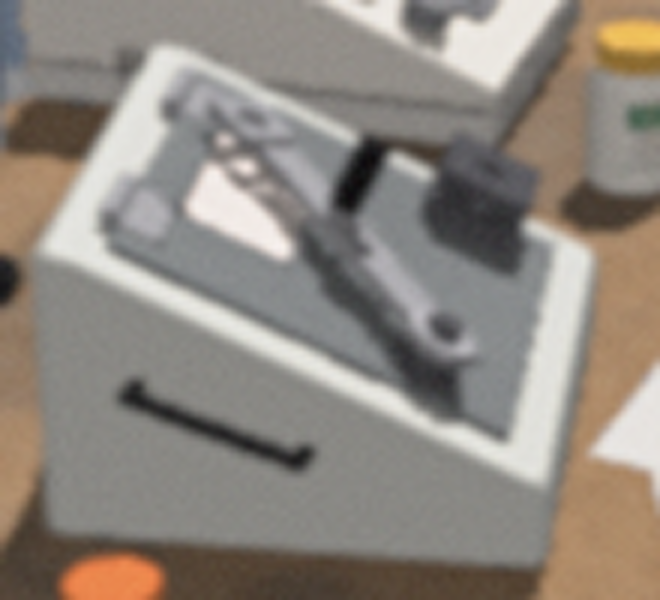

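View pics/b_tp.png

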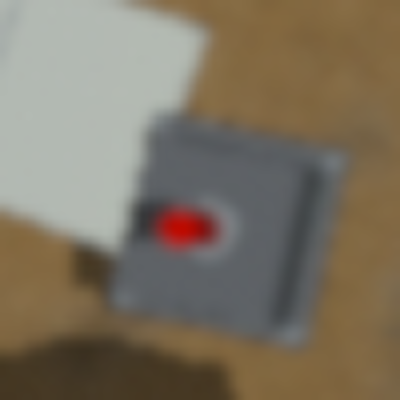

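View pics/b_sp.png

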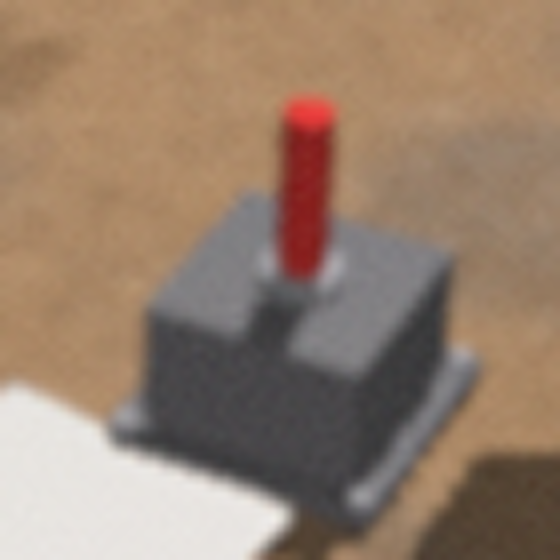

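Run:
```python
from h import *
t=cam("top"); s=cam("side")
T=lambda x,y:(285+(x+.5)/6-.5,100+(y+.5)/6-.5)
S=lambda x,y:(235+(x+.5)/6-.5,140+(y+.5)/6-.5)
for n,a,b in [("hole",(527,417),(492,170)),("pivot",(205,466),(447,327)),("eye",(397,207),(258,118)),
  ("knobtop",(310,350),(373,146)),("BL",(70,132),(165,48)),("BR",(555,50),None),("FR",(612,503),(590,262)),("FL",(148,585),(545,487)),("BLs",(70,132),(40,250))]:
    if b: X,e=tri((t,T(*a)),(s,S(*b))); print(n,X.round(4),np.round(e,4))
print("BR",onz(t,T(555,50),.138),"BL",onz(t,T(70,132),.138),"FL",onz(t,T(148,585),.045),"FR",onz(t,T(612,503),.045))
TP=lambda x,y:(210+(x+.5)/8-.5,205+(y+.5)/8-.5)
SP=lambda x,y:(310+(x+.5)/8-.5,245+(y+.5)/8-.5)
print("pintop",tri((t,TP(180,229)),(s,SP(311,115))), "top only z=.094",onz(t,TP(180,229),.094),onz(s,SP(311,115),.094))
print("flange",tri((t,TP(214,229)),(s,SP(301,276))), "z=.046",onz(t,TP(214,229),.046),onz(s,SP(301,276),.046))
for p in [(158,120),(345,155),(300,340),(118,305)]: print(onz(t,TP(*p),0))
for n,c in (("t",t),("s",s)): print(n,ray(c,(320,200))[0])
for n,p in [("timer",(448,233)),("pot",(453,176)),("bottle",(246,159))]: print(n,onz(t,p,.08 if n!="timer" else .018))
```

```text
hole [ 0.5671 -0.1047  0.1009] [0.0005 0.0005]
pivot [0.5463 0.0464 0.097 ] [0.0013 0.0013]
eye [ 0.6593 -0.0453  0.1397] [0.0014 0.0014]
knobtop [ 0.5929 -0.0043  0.1514] [0.0007 0.0007]
BL [0.6632 0.0925 0.2283] [0.0159 0.0159]
FR [ 0.5311 -0.149   0.0391] [0.0014 0.0014]
FL [0.4951 0.0774 0.046 ] [0.0008 0.0008]
BLs [0.6989 0.105  0.1381] [0.0002 0.0002]
BR [ 0.73311354 -0.11925768  0.138     ] BL [0.69916931 0.10505398 0.138     ] FL [0.49596093 0.07762254 0.045     ] FR [ 0.53191467 -0.1482442   0.045     ]
pintop (array([0.3933538 , 0.2937026 , 0.09236685]), [0.0008232906336666556, 0.0008232906336666312]) top only z=.094 [0.39415559 0.29348463 0.094     ] [0.3920881  0.29602311 0.094     ]
flange (array([0.39385606, 0.29224811, 0.04152946]), [0.0004776602519328927, 0.0004776602519328741]) z=.046 [0.39429799 0.29139689 0.046     ] [0.39225555 0.29825273 0.046     ]
[0.43577987 0.32203238 0.        ]
[0.42154975 0.2514168  0.        ]
[0.35270711 0.26872056 0.        ]
[3.66711010e-01 3.37305885e-01 2.22044605e-16]
t [ 0.38433514 -0.01977555  1.54346081]
s [0.23349833 1.1530248  0.67725405]
timer [ 0.38478784 -0.32791034  0.018     ]
pot [ 0.54636495 -0.33491496  0.08      ]
bottle [0.60620558 0.25593155 0.08      ]
```

```bash
cat >> h.py <<'E'
YAW=np.radians(8.5); A=np.radians(25)
ux=np.array([np.cos(A)*np.cos(YAW),np.cos(A)*np.sin(YAW),np.sin(A)]); uy=np.array([-np.sin(YAW),np.cos(YAW),0]); n=np.cross(ux,uy)
HOLE=np.array([.5671,-.1047,.1009]); PIV=np.array([.539,.044,.1135])
RT=np.column_stack([uy,ux,-n])   # tool axes for lid work
def knob(q): return PIV+.08*(np.sin(q)*ux-np.cos(q)*uy)
def inc(Rt,g,d=.18,T=None):
    """increment (mm, deg) to bring grasp point to g with tool rotation Rt"""
    T=tool_T(env.get_state()) if T is None else T
    p=g-Rt@[0,0,d]; sh=T[:3,:3].T@(p-T[:3,3]); rv=R.from_matrix(T[:3,:3].T@Rt).as_rotvec(degrees=True)
    print("mm",np.round(sh*1000,1),"deg",np.round(rv,2),"|",round(np.linalg.norm(sh)*1000),"mm")
E
python3 - <<'E'
from h import *
T=tool_T(env.get_state()); print(T.round(3)); print(knob(.79),n)
inc(RT,knob(.79)+n*.11)
E
```

```text
[[ 0.936  0.351 -0.     0.228]
 [ 0.351 -0.936  0.    -0.609]
 [ 0.    -0.    -1.     0.404]
 [ 0.     0.     0.     1.   ]]
[ 0.59826097 -0.00407637  0.13751666] [-0.41797617 -0.06246696  0.90630779]
mm [ 438.9 -461.7    4.3] deg [-21.01  16.97 -76.63] | 637 mm
```

Call:
carry_out(increments=[[0.044,-0.046,0,-2.1,1.7,-7.7,0],[0.088,-0.092,0,-4.2,3.4,-15.3,0],[0.132,-0.138,0,-6.3,5.1,-23,0],[0.176,-0.185,0,-8.4,6.8,-30.6,0],[0.22,-0.231,0.001,-10.5,8.5,-38.3,0],[0.263,-0.277,0.002,-12.6,10.2,-46,0],[0.307,-0.323,0.003,-14.7,11.9,-53.6,0],[0.351,-0.369,0.003,-16.8,13.6,-61.3,0],[0.395,-0.415,0.004,-18.9,15.3,-69,0],[0.439,-0.462,0.004,-21,17,-76.6,0]])

```text
t: 1.6
tool_pos: [0.4726, -0.0312, 0.4011]
ee_rot: [0.142, 0.636, 0.741, 0.165]
contact_force: [1.0, -0.4, -0.1]
gripper_width: 0.499
```

Run:
```python
from h import *
s=env.get_state(); print(s["joints"].round(3),s["t"],s["gripper_width"])
inc(RT,knob(.79)+n*.11); inc(RT,knob(.79))
w=cam("wrist","c_w.png")
for nm,P in [("hole",HOLE),("pivbolt",PIV-n*.018),("knobtop",knob(.79)+n*.016),("eye",PIV-n*.022+.15*(np.sin(.79)*ux-np.cos(.79)*uy))]: print(nm,proj(w,P).round(1))
```

```text
[-0.341 -0.264  2.084  0.25   0.944 -0.602] 1.6 0.4989433574871182
mm [8.2 4.9 3.1] deg [ 0.14 -0.03  0.24] | 10 mm
mm [  8.2   4.6 113.1] deg [ 0.14 -0.03  0.24] | 114 mm
hole [[273.2 272.9]]
pivbolt [[267.5 123.2]]
knobtop [[329.  191.5]]
eye [[376.6 229. ]]
```

View pics/c_w.png

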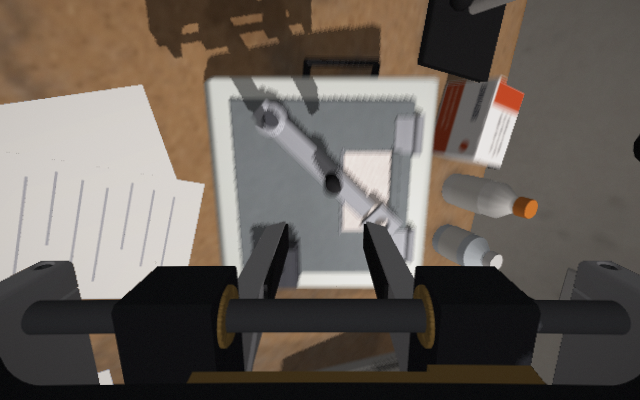

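Call:
carry_out(increments=[[0,0,0.02,0,0,0,0],[0,0,0.04,0,0,0,0],[0,0,0.04,0,0,0,0],[0,0,0.04,0,0,0,0],[0,0,0.04,0,0,0,0],[0,0,0.04,0,0,0,0],[0,0,0.04,0,0,0,0],[0,0,0.04,0,0,0,0],[0,0,0.04,0,0,0,0],[0,0,0.04,0,0,0,0]])

```text
t: 2.9
tool_pos: [0.489, -0.0308, 0.3644]
ee_rot: [0.141, 0.637, 0.739, 0.164]
contact_force: [0.1, -0.3, 0.4]
gripper_width: 0.496
```

Run:
```python
from h import *
s=env.get_state(); print(s["joints"].round(3),s["joint_velocities"].round(3),s["t"],s["gripper_width"])
inc(RT,knob(.79))
w=cam("wrist","d_w.png"); crop(w,200,60,440,300,3,"d_wc.png")
for nm,P in [("hole",HOLE),("pivbolt",PIV-n*.018),("knobtop",knob(.79)+n*.016),("eye",PIV-n*.022+.15*(np.sin(.79)*ux-np.cos(.79)*uy))]: print(nm,proj(w,P).round(1))
```

```text
[-0.328 -0.175  2.08   0.259  0.86  -0.608] [-0.    -0.002  0.001 -0.    -0.    -0.001] 2.9 0.49641393676035767
mm [10.2  5.6 73. ] deg [ 0.01 -0.01 -0.02] | 74 mm
hole [[267.8 293.3]]
pivbolt [[259.7 122.4]]
knobtop [[331.5 202.2]]
eye [[385.8 243. ]]
```

View pics/d_wc.png

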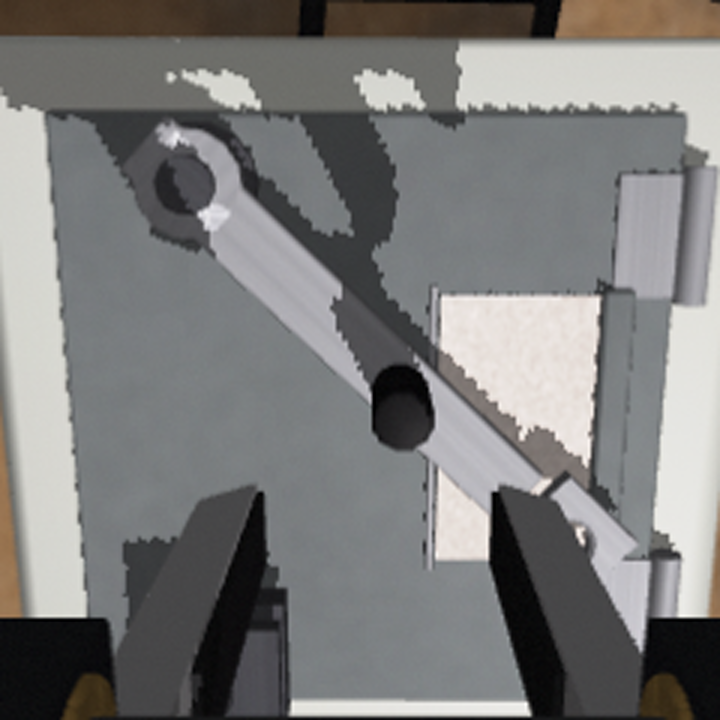

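Call:
carry_out(increments=[[0.006,0.004,0.01,0,0,0,0],[0.0115,0.0075,0.02,0,0,0,0],[0.0115,0.0075,0.035,0,0,0,0],[0.0115,0.0075,0.05,0,0,0,0],[0.0115,0.0075,0.06,0,0,0,0],[0.0115,0.0075,0.068,0,0,0,0],[0.0115,0.0075,0.068,0,0,0,0],[0.0115,0.0075,0.068,0,0,0,-0.5],[0.0115,0.0075,0.068,0,0,0,-1],[0.0115,0.0075,0.068,0,0,0,-1]], squeeze=10)

```text
t: 4.2
tool_pos: [0.5225, -0.0142, 0.3064]
ee_rot: [0.142, 0.637, 0.739, 0.164]
contact_force: [0.3, -0.7, 0.6]
gripper_width: 0.22
```

Run:
```python
from h import *
s=env.get_state(); print(s["contact_force"].round(1),s["t"],s["gripper_width"]*94)
for q in (.79,.6,.4,.2,0,-.06): inc(RT,knob(q)+n*.004)
w=cam("wrist","e_w.png"); crop(w,200,60,440,300,3,"e_wc.png")
```

```text
[ 0.3 -0.7  0.6] 4.2 20.65380586567498
mm [-1.2 -2.1  1.3] deg [ 0.05  0.01 -0.02] | 3 mm
mm [-10.9 -13.8   1.3] deg [ 0.05  0.01 -0.02] | 18 mm
mm [-18.6 -27.8   1.3] deg [ 0.05  0.01 -0.02] | 33 mm
mm [-23.3 -43.    1.3] deg [ 0.05  0.01 -0.02] | 49 mm
mm [-24.9 -58.9   1.3] deg [ 0.05  0.01 -0.02] | 64 mm
mm [-24.8 -63.7   1.3] deg [ 0.05  0.01 -0.02] | 68 mm
```

View pics/e_wc.png

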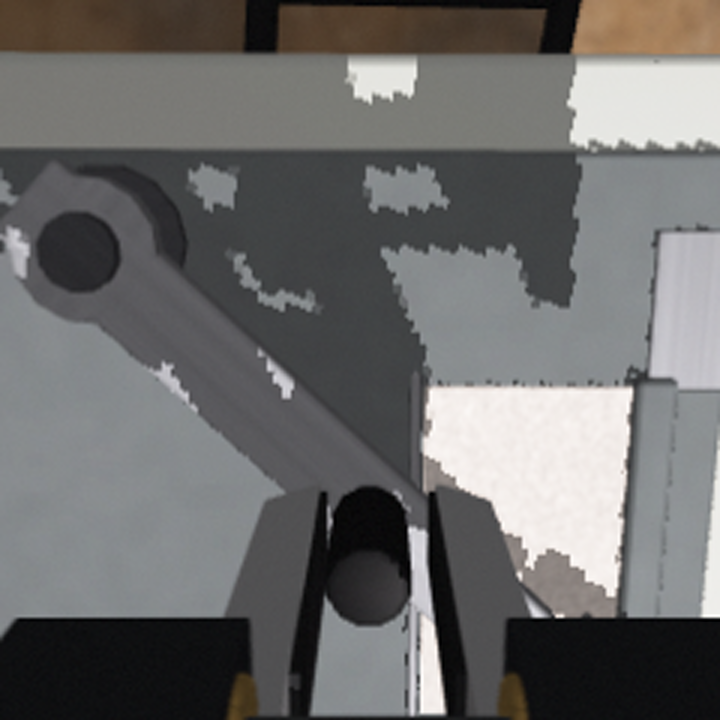

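Call:
carry_out(increments=[[0,0,0,0,0,0,-1],[-0.006,-0.006,0,0,0,0,-1],[-0.0105,-0.013,0,0,0,0,-1],[-0.015,-0.02,0,0,0,0,-1],[-0.0185,-0.028,0,0,0,0,-1],[-0.0215,-0.036,0,0,0,0,-1],[-0.0235,-0.044,0,0,0,0,-1],[-0.0245,-0.052,0,0,0,0,-1],[-0.025,-0.058,0,0,0,0,-1],[-0.025,-0.058,0,0,0,0,-1]])

```text
t: 5.5
tool_pos: [0.4742, -0.0481, 0.2818]
ee_rot: [0.144, 0.638, 0.739, 0.163]
contact_force: [0.4, -5.1, -1.0]
gripper_width: 0.166
```

Run:
```python
from h import *
s=env.get_state(); print(s["contact_force"].round(1),(s["contact_force"]@RT).round(1),s["t"],s["gripper_width"]*94)
for q in (0.05,0,-.06): inc(RT,knob(q)+n*.004)
w=cam("wrist","f_w.png"); crop(w,200,60,440,300,3,"f_wc.png")
```

```text
[ 0.4 -5.1 -1. ] [-5.1 -0.8  0.7] 5.5 15.568930735927806
mm [1.6 3.3 1.4] deg [ 0.11  0.25 -0.01] | 4 mm
mm [ 1.5 -0.7  1.4] deg [ 0.11  0.25 -0.01] | 2 mm
mm [ 1.7 -5.5  1.4] deg [ 0.11  0.25 -0.01] | 6 mm
```

View pics/f_wc.png

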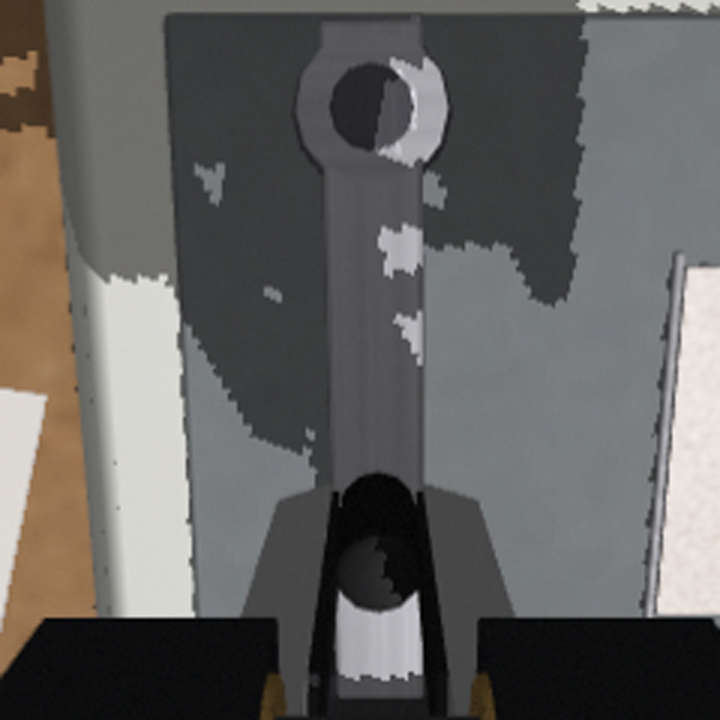

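Call:
carry_out(increments=[[0.001,-0.001,0,0,0,0,-1],[0.001,-0.002,0,0,0,0,-1],[0.001,-0.003,0,0,0,0,-1],[0.001,-0.004,0,0,0,0,-1],[0.001,-0.005,0,0,0,0,-1],[0.001,-0.005,0,0,0,0,-1],[0.001,-0.005,0,0,0,0,-1],[0.001,-0.005,0,0,0,0,-1],[0.001,-0.005,0,0,0,0,-1],[0.001,-0.005,0,0,0,0,-1]], squeeze=15)

```text
t: 6.8
tool_pos: [0.4714, -0.0479, 0.2809]
ee_rot: [0.147, 0.638, 0.738, 0.165]
contact_force: [20.2, -4.1, -10.8]
gripper_width: 0.164
```

Run:
```python
from h import *
s=env.get_state(); print(s["contact_force"].round(1),(s["contact_force"]@RT).round(1),s["t"],s["gripper_width"]*94)
for q in (0.05,0,-.06): inc(RT,knob(q)+n*.004)
w=cam("wrist","g_w.png"); crop(w,200,60,440,300,3,"g_wc.png")
```

```text
[ 20.2  -4.1 -10.8] [-7. 13. 18.] 6.8 15.377884726599667
mm [1.1 6.1 1.7] deg [ 0.56  0.42 -0.11] | 6 mm
mm [1.  2.1 1.7] deg [ 0.56  0.42 -0.11] | 3 mm
mm [ 1.1 -2.7  1.6] deg [ 0.56  0.42 -0.11] | 3 mm
```

View pics/g_wc.png

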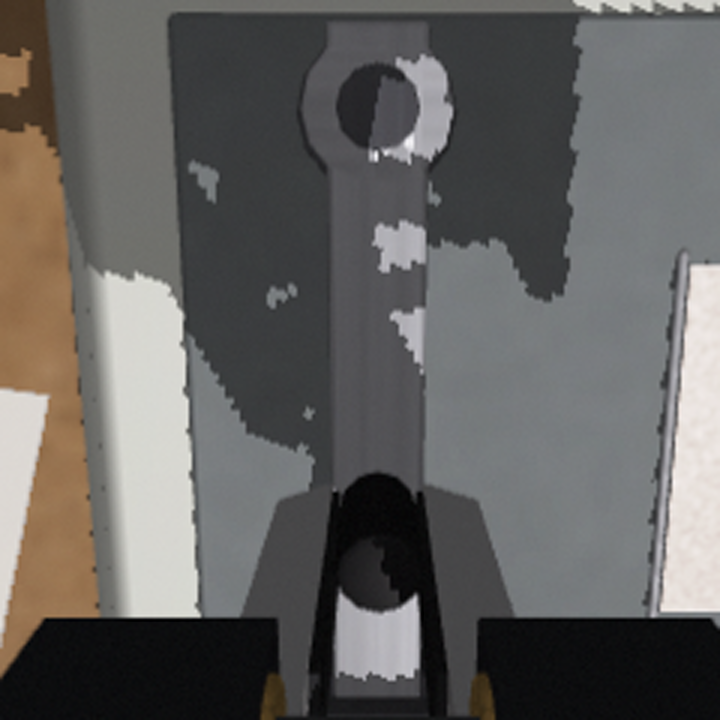

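Call:
carry_out(increments=[[0,0.002,0,0,0,0,-1],[0,0.002,0,0,0,0,-0.2],[0,0.002,0,0,0,0,-0.2],[0,0.002,0,0,0,0,-0.2],[0,0.002,-0.01,0,0,0,-0.2],[0,0.002,-0.03,0,0,0,-0.2],[0,0.002,-0.06,0,0,0,0],[0,0.002,-0.1,0,0,0,0.2],[0,0.002,-0.14,0,0,0,0.4],[0,0.002,-0.14,0,0,0,0.4]])

```text
t: 8.1
tool_pos: [0.4126, -0.055, 0.4106]
ee_rot: [0.145, 0.637, 0.739, 0.165]
contact_force: [0.5, 0.8, -0.1]
gripper_width: 0.698
```

Run:
```python
from h import *
s=env.get_state(); print(s["contact_force"].round(1),s["joint_velocities"].round(2),s["t"],s["gripper_width"]*94)
w=cam("wrist","h_w.png"); crop(w,200,60,440,300,3,"h_wc.png")
t=cam("top");sd=cam("side")
crop(t,285,100,395,205,6,"h_top.png"); crop(sd,235,140,345,240,6,"h_side.png")
for nm,P in [("hole",HOLE),("pivbolt",PIV-n*.018),("knobtop",knob(0)+n*.016)]: print(nm,proj(w,P).round(1))
```

```text
[ 0.5  0.8 -0.1] [ 0.01  0.07  0.04 -0.   -0.02 -0.  ] 8.1 65.63200555844486
hole [[323.2 244.3]]
pivbolt [[323.1 106. ]]
knobtop [[323.2 190.1]]
```

View pics/h_wc.png

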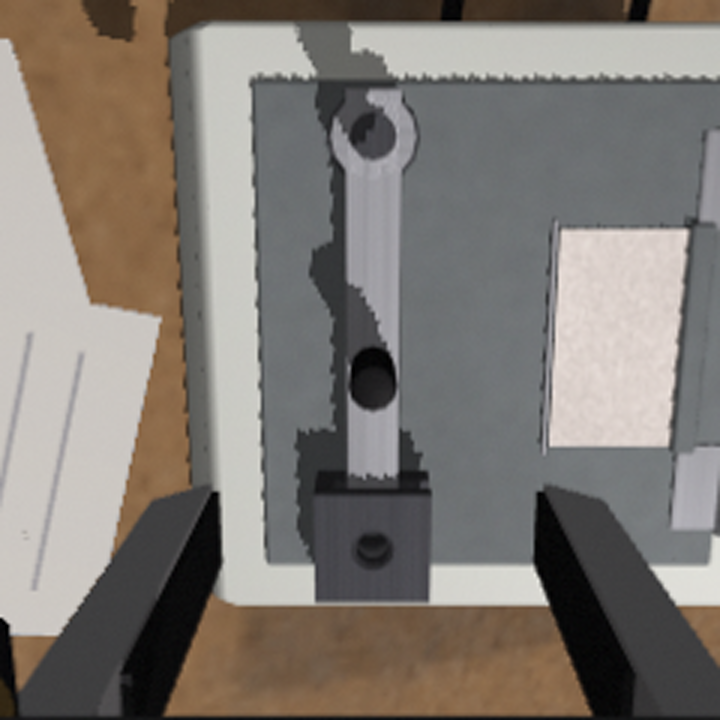

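View pics/h_side.png

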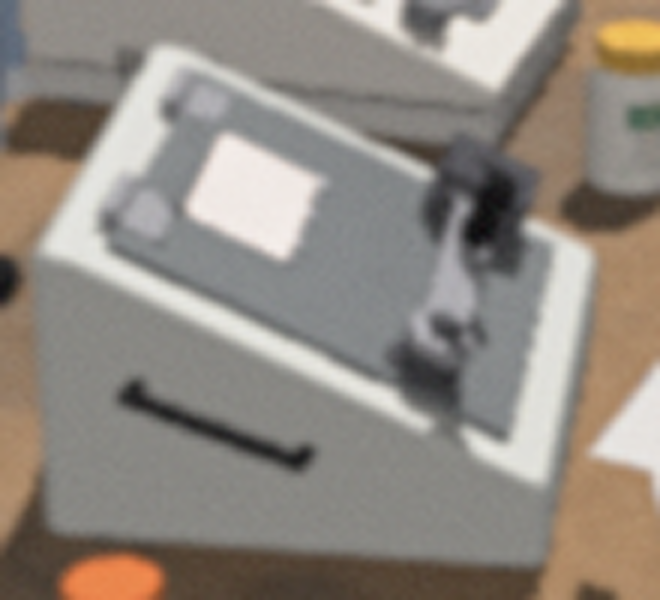

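```bash
cat >> h.py <<'E'
RD=np.column_stack([uy,[np.cos(YAW),np.sin(YAW),0],[0,0,-1.]])
PIN=np.array([.3935,.2935,.072])
E
python3 - <<'E'
from h import *
inc(RD,PIN+[0,0,.1])
E
```

```text
mm [347.1   6.6  62.9] deg [24.92 -0.07 -0.03] | 353 mm
```

Call:
carry_out(increments=[[0.04,0,0,0,0,0,0.2],[0.09,0,0,3,0,0,0.1],[0.14,0.001,0.01,8,0,0,0.1],[0.19,0.002,0.02,13,0,0,0.1],[0.24,0.003,0.03,18,0,0,0.1],[0.29,0.004,0.045,23,0,0,0.1],[0.33,0.006,0.06,24.9,0,0,0.1],[0.347,0.0066,0.063,24.9,0,0,0.1],[0.347,0.0066,0.063,24.9,0,0,0.1],[0.347,0.0066,0.063,24.9,0,0,0.1]])

```text
t: 9.5
tool_pos: [0.394, 0.2924, 0.3529]
ee_rot: [0.001, 0.653, 0.757, 0.001]
contact_force: [0.7, 0.0, -0.1]
gripper_width: 0.551
```

Run:
```python
from h import *
s=env.get_state(); print(s["joints"].round(2),s["joint_velocities"].round(2),s["t"],s["gripper_width"]*94)
inc(RD,PIN)
w=cam("wrist","i_w.png"); crop(w,200,60,440,300,3,"i_wc.png")
print(proj(w,[PIN+[0,0,.022],[*PIN[:2],.046]]).round(1))
```

```text
[ 0.41 -0.08  2.   -0.    1.22  0.26] [-0.01 -0.01 -0.    0.    0.    0.  ] 9.5 51.80694035040355
mm [  1.2  -0.6 100.9] deg [ 0.12  0.01 -0.07] | 101 mm
[[323.2 205.2]
 [323.5 190.8]]
```

View pics/i_wc.png

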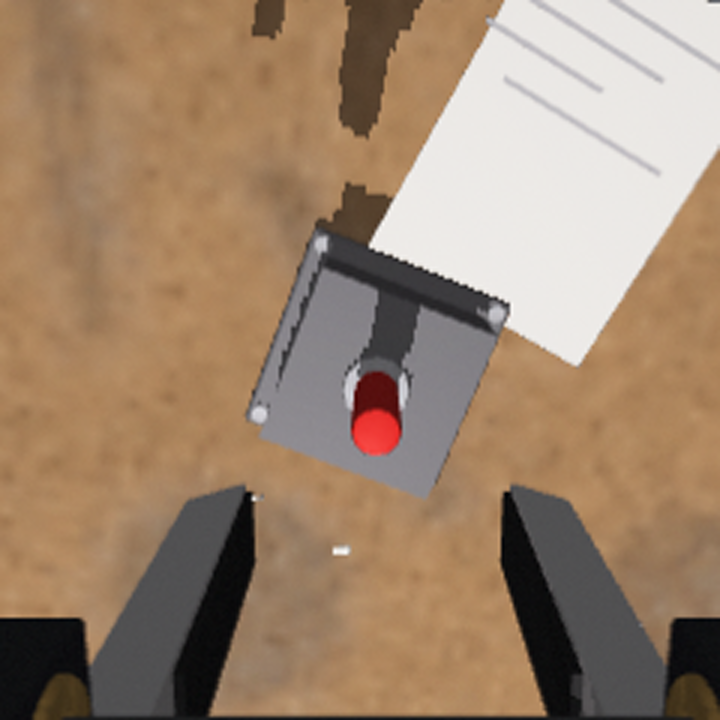

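Call:
carry_out(increments=[[0.001,0,0.02,0.1,0,0,0.1],[0.002,0,0.045,0.1,0,0,0.1],[0.002,0,0.07,0.1,0,0,0.1],[0.002,0,0.09,0.1,0,0,0.1],[0.002,0,0.1,0.1,0,0,0.1],[0.002,0,0.1,0.1,0,0,0.1],[0.002,0,0.1,0.1,0,0,-0.6],[0.002,0,0.1,0.1,0,0,-1],[0.002,0,0.1,0.1,0,0,-1],[0.002,0,0.1,0.1,0,0,-1]], squeeze=35)

```text
t: 10.8
tool_pos: [0.3938, 0.2953, 0.253]
ee_rot: [0.0, 0.653, 0.758, 0.0]
contact_force: [-0.2, -0.3, 0.2]
gripper_width: 0.16
```

Run:
```python
from h import *
s=env.get_state(); print(s["contact_force"].round(1),s["joint_velocities"].round(2),s["t"],s["gripper_width"]*94)
inc(RD,PIN)
w=cam("wrist","j_w.png"); crop(w,200,60,440,300,3,"j_wc.png")
```

```text
[-0.2 -0.3  0.2] [-0.  0.  0.  0. -0. -0.] 10.8 15.022841188221902
mm [-1.8 -0.6  1. ] deg [ 0.03 -0.02 -0.01] | 2 mm
```

View pics/j_wc.png

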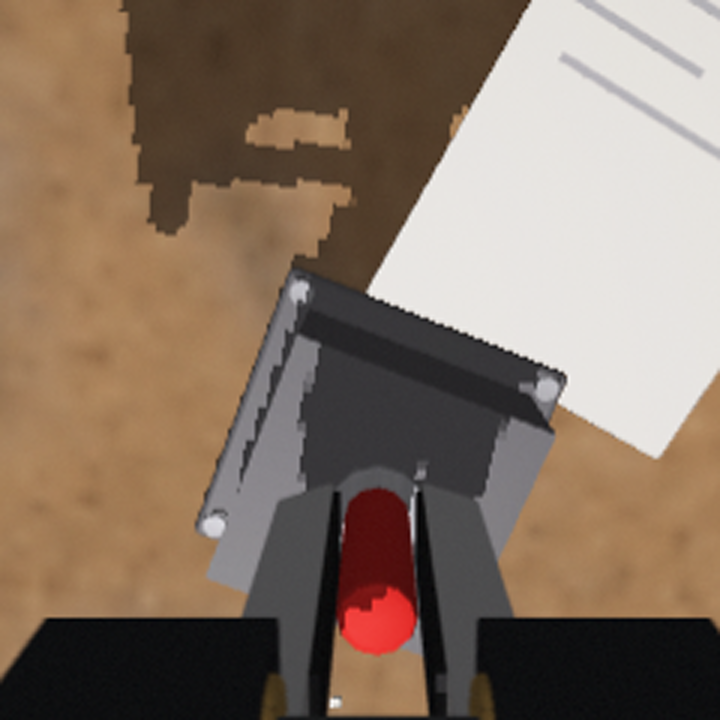

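Call:
carry_out(increments=[[0,0,0,0,0,0,-1],[0,0,0,0,0,0,-1],[0,0,-0.01,0,0,0,-1],[0,0,-0.03,0,0,0,-1],[0,0,-0.06,0,0,0,-1],[0,0,-0.1,0,0,0,-1],[0,0,-0.14,0,0,0,-1],[0,0,-0.15,0,0,0,-1],[0,0,-0.15,0,0,0,-1],[0,0,-0.15,0,0,0,-1]])

```text
t: 12.1
tool_pos: [0.3933, 0.295, 0.4007]
ee_rot: [-0.001, 0.653, 0.757, -0.002]
contact_force: [0.2, -1.1, -1.4]
gripper_width: 0.141
```

Run:
```python
from h import *
s=env.get_state(); print(s["contact_force"].round(1),s["joint_velocities"].round(2),s["t"],s["gripper_width"]*94)
T=tool_T(s)
w=cam("wrist","k_w.png"); crop(w,200,60,440,300,3,"k_wc.png")
g=T[:3,:3]@[0,0,.18]+T[:3,3]
for d in (.18-.022-.002,.18,.18+.026,.18+.030,.18+.060): print(d,proj(w,T[:3,:3]@[0,0,d]+T[:3,3]).round(1))
sd=cam("side"); t=cam("top"); u=proj(sd,g)[0].astype(int); print(u); crop(sd,u[0]-50,u[1]-50,u[0]+50,u[1]+50,6,"k_s.png")
inc(RT,HOLE+n*.108)
```

```text
[ 0.2 -1.1 -1.4] [-0.  0.  0. -0.  0. -0.] 12.1 13.220190623625127
0.156 [[323.6 268.2]]
0.18 [[323.9 247.5]]
0.206 [[324.1 230.6]]
0.21 [[324.1 228.3]]
0.24 [[324.3 213.9]]
[350 202]
mm [-421.    -8.9   39.6] deg [-2.515e+01  3.000e-02 -1.000e-02] | 423 mm
```

View pics/k_wc.png

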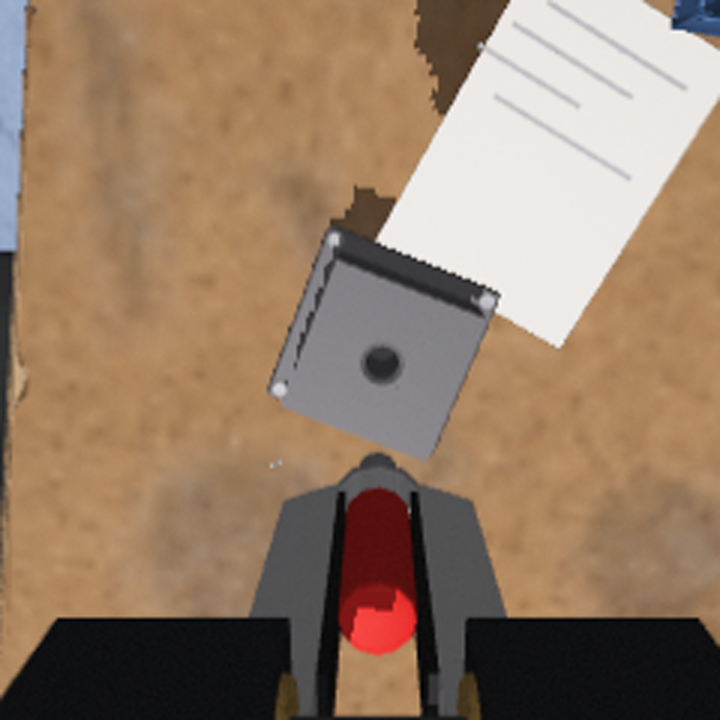

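View pics/k_s.png

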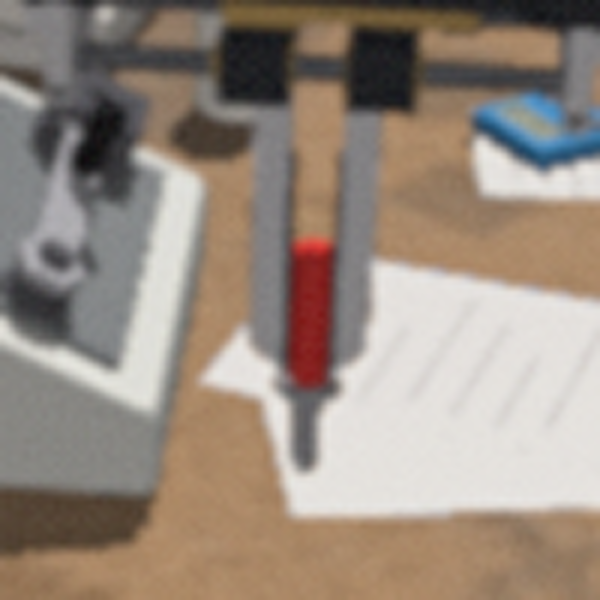

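Run:
```python
from h import *
H=HOLE+.0008*uy+.0005*ux
inc(RT,H+n*.1,d=.241); inc(RT,H+n*.04,d=.241)
```

```text
mm [-420.3  -31.    -8.6] deg [-2.515e+01  3.000e-02 -1.000e-02] | 422 mm
mm [-420.2   -5.5   45.7] deg [-2.515e+01  3.000e-02 -1.000e-02] | 423 mm
```

Call:
carry_out(increments=[[-0.03,-0.005,-0.015,-1,0,0,-1],[-0.08,-0.01,-0.03,-4,0,0,-1],[-0.135,-0.015,-0.035,-8,0,0,-1],[-0.19,-0.02,-0.035,-12,0,0,-1],[-0.245,-0.025,-0.035,-16,0,0,-1],[-0.3,-0.031,-0.03,-20,0,0,-1],[-0.355,-0.031,-0.02,-24,0,0,-1],[-0.4,-0.031,-0.01,-25.1,0,0,-1],[-0.42,-0.031,-0.009,-25.1,0,0,-1],[-0.42,-0.031,-0.009,-25.1,0,0,-1]])

```text
t: 13.5
tool_pos: [0.425, -0.1258, 0.4108]
ee_rot: [0.141, 0.638, 0.739, 0.164]
contact_force: [-0.8, 0.3, -1.8]
gripper_width: 0.14
```

Run:
```python
from h import *
H=HOLE+.0008*uy+.0005*ux
s=env.get_state(); print(s["contact_force"].round(1),s["joint_velocities"].round(2),s["t"],s["gripper_width"]*94)
inc(RT,H+n*.04,d=.241)
```

```text
[-0.8  0.3 -1.8] [ 0.04 -0.03  0.01  0.    0.01  0.01] 13.5 13.186840740387039
mm [ 0.6 -0.3 60.6] deg [ 0.01 -0.02 -0.19] | 61 mm
```

Call:
carry_out(increments=[[0,0,0.01,0,0,0,-1],[0,0,0.025,0,0,0,-1],[0,0,0.04,0,0,0,-1],[0,0,0.055,0,0,0,-1],[0,0,0.06,0,0,0,-1],[0,0,0.06,0,0,0,-1],[0,0,0.06,0,0,0,-1],[0,0,0.06,0,0,0,-1],[0,0,0.06,0,0,0,-1],[0,0,0.06,0,0,0,-1]])

```text
t: 14.75
tool_pos: [0.4502, -0.121, 0.3576]
ee_rot: [0.142, 0.637, 0.739, 0.165]
contact_force: [-0.6, 0.7, -0.1]
gripper_width: 0.144
```

Run:
```python
from h import *
H=HOLE+.0008*uy+.0005*ux
s=env.get_state(); print(s["contact_force"].round(1),s["joint_velocities"].round(2),s["t"],s["gripper_width"]*94)
inc(RT,H,d=.241); T=tool_T(s)
w=cam("wrist","l_w.png"); crop(w,270,160,380,290,6,"l_wc.png")
for d in (.159,.241,.281): print(d,proj(w,T[:3,:3]@[0,0,d]+T[:3,3]).round(1),proj(w,T[:3,:3]@[-.001,0,d]+T[:3,3]).round(1))
sd=cam("side"); t=cam("top"); u=proj(sd,H)[0].astype(int); print(u); crop(sd,u[0]-50,u[1]-60,u[0]+50,u[1]+40,6,"l_s.png")
```

```text
[-0.6  0.7 -0.1] [ 0.  0.  0. -0. -0. -0.] 14.75 13.499053881066285
mm [-0.3 -1.1 41.5] deg [ 0.13  0.01 -0.02] | 42 mm
0.159 [[323.2 265.7]] [[323.2 267.5]]
0.241 [[324.  213.7]] [[324.  214.9]]
0.281 [[324.2 199.3]] [[324.2 200.4]]
[316 167]
```

View pics/l_wc.png

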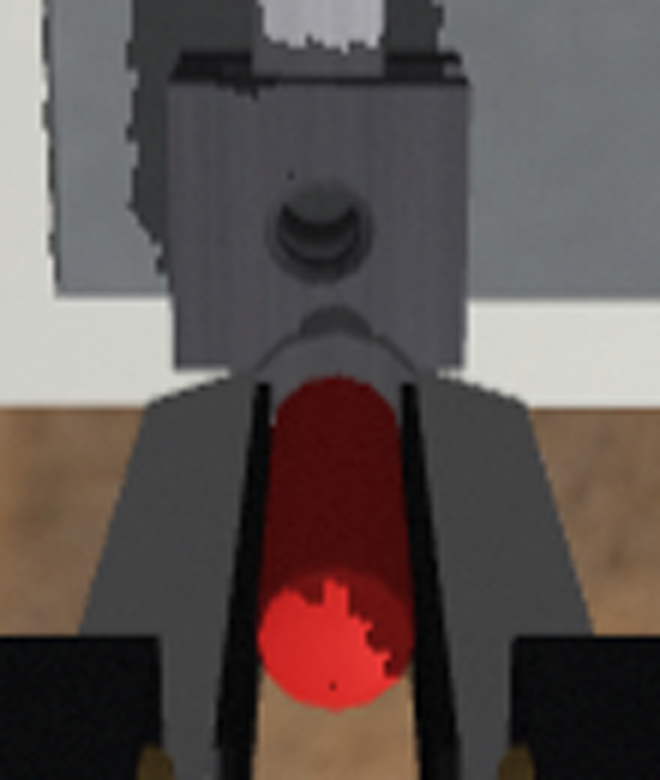

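View pics/l_s.png

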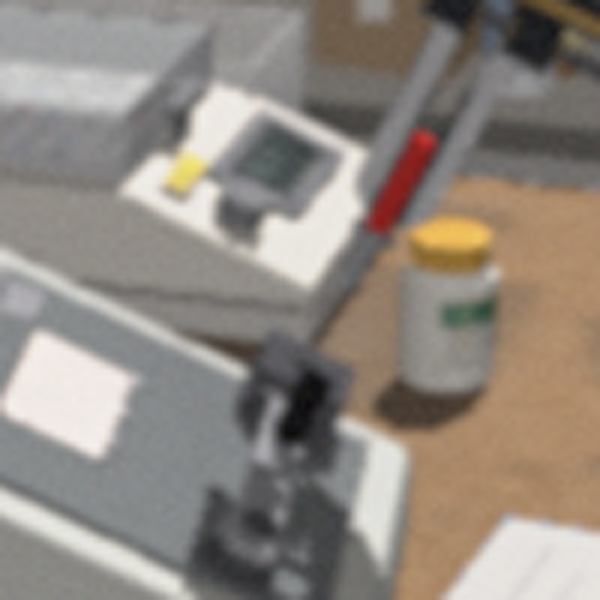

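Run:
```python
from h import *
w=cam("wrist"); T=tool_T(env.get_state()); a=np.linspace(0,2*np.pi,60)
def circ(dx,r,d): return proj(w,np.column_stack([dx+r*np.cos(a),r*np.sin(a),0*a+d])@T[:3,:3].T+T[:3,3])
for dx in (0,-.001,-.002):
  for nm,r,d in [("griptop",.007,.159),("gripbot",.007,.207),("flT",.011,.207),("flB",.011,.211),("shank",.005,.236)]:
    c=circ(dx,r,d); print(dx,nm,"rows",c[:,1].min().round(1),c[:,1].max().round(1),"cols",c[:,0].min().round(1),c[:,0].max().round(1))
```

```text
0 griptop rows 252.8 278.3 cols 309.3 337.2
0 gripbot rows 220.1 240.2 cols 313.0 334.5
0 flT rows 214.2 245.8 cols 306.9 340.6
0 flB rows 212.2 243.3 cols 307.3 340.3
0 shank rows 209.4 222.1 cols 317.3 330.7
-0.001 griptop rows 254.7 280.0 cols 309.3 337.2
-0.001 gripbot rows 221.5 241.6 cols 313.1 334.5
-0.001 flT rows 215.7 247.2 cols 306.9 340.6
-0.001 flB rows 213.7 244.7 cols 307.3 340.3
-0.001 shank rows 210.7 223.4 cols 317.3 330.7
-0.002 griptop rows 256.5 281.8 cols 309.3 337.2
-0.002 gripbot rows 223.0 243.0 cols 313.1 334.5
-0.002 flT rows 217.1 248.6 cols 307.0 340.6
-0.002 flB rows 215.1 246.0 cols 307.3 340.3
-0.002 shank rows 212.0 224.7 cols 317.3 330.7
```

Call:
carry_out(increments=[[0.0015,-0.0024,0,0,0,0,-1],[0.0015,-0.0024,0.005,0,0,0,-1],[0.0015,-0.0024,0.012,0,0,0,-1],[0.0015,-0.0024,0.02,0,0,0,-1],[0.0015,-0.0024,0.026,0,0,0,-1],[0.0015,-0.0024,0.03,0,0,0,-1],[0.0015,-0.0024,0.03,0,0,0,-1],[0.0015,-0.0024,0.03,0,0,0,-1],[0.0015,-0.0024,0.03,0,0,0,-1],[0.0015,-0.0024,0.03,0,0,0,-1]])

```text
t: 16.2
tool_pos: [0.4605, -0.118, 0.3294]
ee_rot: [0.142, 0.637, 0.739, 0.165]
contact_force: [0.1, -0.5, -0.5]
gripper_width: 0.142
```

Run:
```python
from h import *
H=HOLE+.0008*uy+.0005*ux
s=env.get_state(); print(s["contact_force"].round(1),s["joint_velocities"].round(2),s["t"],s["gripper_width"]*94)
inc(RT,H,d=.241); T=tool_T(s)
w=cam("wrist","m_w.png"); crop(w,270,160,380,290,6,"m_wc.png")
for d in (.236,.241,.252): print(d,[proj(w,T[:3,:3]@[x,.0013,d]+T[:3,3]).round(1) for x in (0,-.001,-.002)])
sd=cam("side"); t=cam("top"); u=proj(sd,H)[0].astype(int); crop(sd,u[0]-50,u[1]-60,u[0]+50,u[1]+40,6,"m_s.png");u=proj(t,H)[0].astype(int); crop(t,u[0]-50,u[1]-50,u[0]+50,u[1]+50,6,"m_t.png")
```

```text
[ 0.1 -0.5 -0.5] [-0.  0. -0. -0. -0. -0.] 16.2 13.372209935867636
mm [-1.8  1.3 11.5] deg [ 0.13  0.01 -0.02] | 12 mm
0.236 [array([[325.7, 215.8]]), array([[325.7, 217.1]]), array([[325.7, 218.3]])]
0.241 [array([[325.7, 213.7]]), array([[325.7, 214.9]]), array([[325.7, 216.2]])]
0.252 [array([[325.7, 209.3]]), array([[325.7, 210.5]]), array([[325.7, 211.7]])]
```

View pics/m_wc.png

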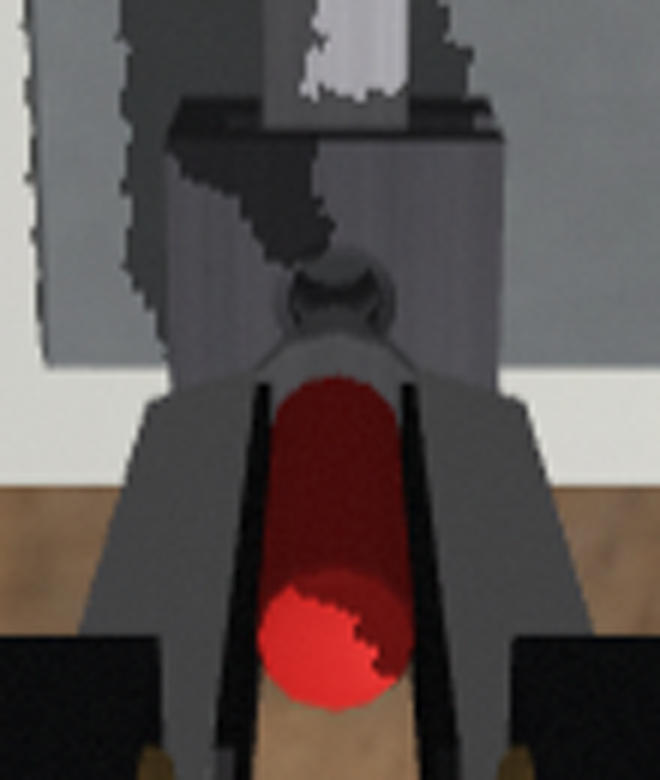

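View pics/m_s.png

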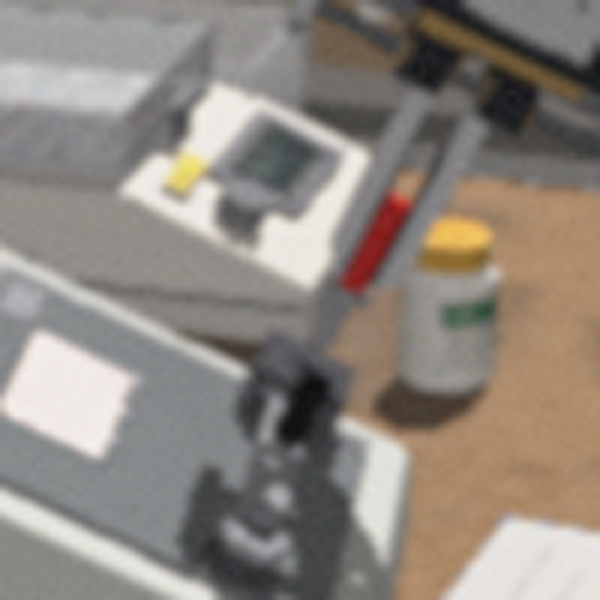

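Call:
carry_out(increments=[[0,0,0.003,0,0,0,-1],[0,0,0.006,0,0,0,-1],[0,0,0.009,0,0,0,-1],[0,0,0.011,0,0,0,-1],[0,0,0.013,0,0,0,-1],[0,0,0.015,0,0,0,-1],[0,0,0.017,0,0,0,-1],[0,0,0.018,0,0,0,-1],[0,0,0.018,0,0,0,-1],[0,0,0.018,0,0,0,-1]], squeeze=40)

```text
t: 17.6
tool_pos: [0.468, -0.1168, 0.313]
ee_rot: [0.142, 0.637, 0.739, 0.165]
contact_force: [-0.2, -0.1, -0.5]
gripper_width: 0.142
```

Run:
```python
from h import *
H=HOLE+.0008*uy+.0005*ux
s=env.get_state(); print(s["contact_force"].round(1),(s["contact_force"]@RT).round(1),s["t"],s["gripper_width"]*94)
inc(RT,H,d=.241); T=tool_T(s)
w=cam("wrist","n_w.png"); crop(w,270,160,380,290,6,"n_wc.png")
```

```text
[-0.2 -0.1 -0.5] [-0.  -0.4  0.4] 17.6 13.381092045860369
mm [-1.8  1.3 -6.6] deg [ 0.12  0.   -0.02] | 7 mm
```

View pics/n_wc.png

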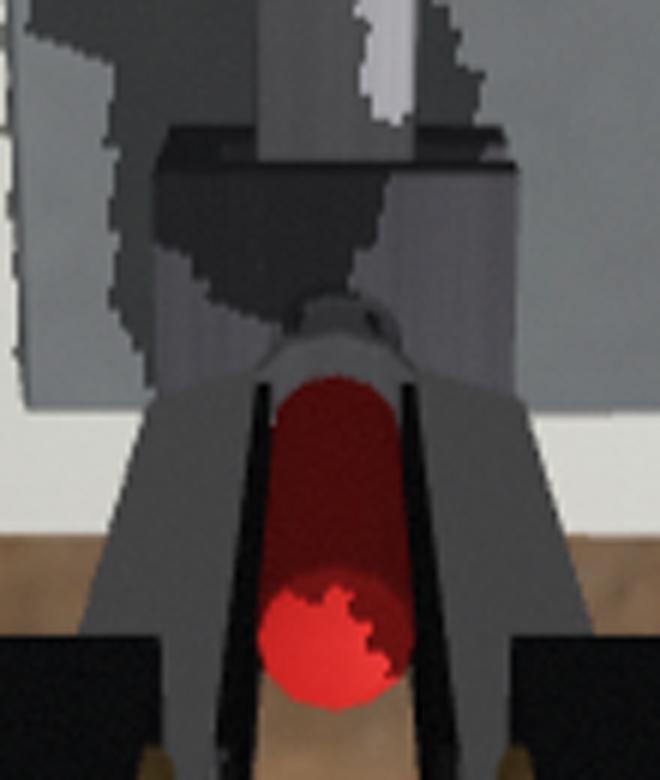

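Call:
carry_out(increments=[[0,0,0.002,0,0,0,-1],[0,0,0.004,0,0,0,-1],[0,0,0.006,0,0,0,-1],[0,0,0.008,0,0,0,-1],[0,0,0.01,0,0,0,-1],[0,0,0.012,0,0,0,-1],[0,0,0.014,0,0,0,-1],[0,0,0.016,0,0,0,-1],[0,0,0.016,0,0,0,-1],[0,0,0.016,0,0,0,-1]])

```text
t: 18.9
tool_pos: [0.4748, -0.1158, 0.2985]
ee_rot: [0.142, 0.637, 0.739, 0.165]
contact_force: [0.9, -0.8, -0.7]
gripper_width: 0.142
```

Run:
```python
from h import *
H=HOLE+.0008*uy+.0005*ux
s=env.get_state(); print(s["contact_force"].round(1),(s["contact_force"]@RT).round(1),s["t"],s["gripper_width"]*94)
inc(RT,H-n*.03,d=.241)
w=cam("wrist","o_w.png"); crop(w,270,160,380,290,6,"o_wc.png")
```

```text
[ 0.9 -0.8 -0.7] [-0.9  0.4  1. ] 18.9 13.368097837040247
mm [-1.9  1.3  7.4] deg [ 0.11 -0.   -0.02] | 8 mm
```

View pics/o_wc.png

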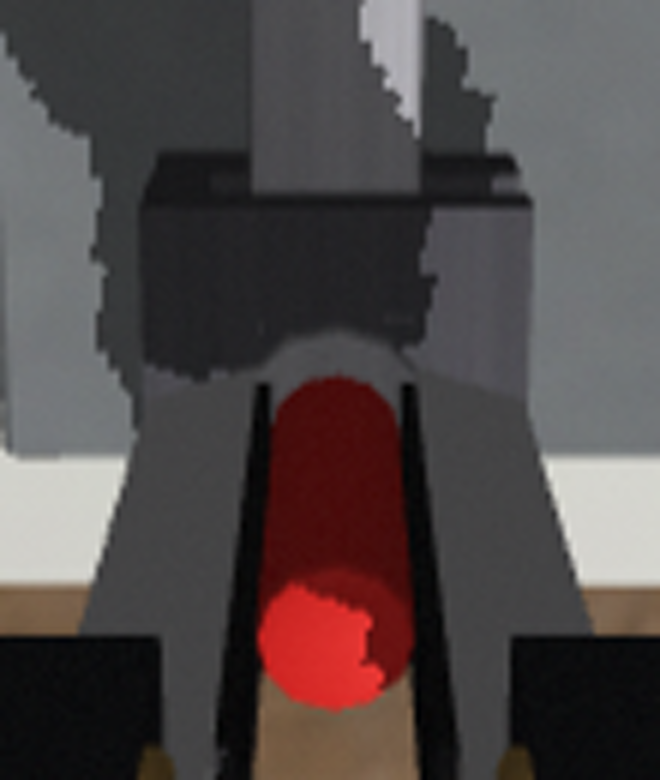

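Through the bar with no force. Final 7–9 mm to contact.

Call:
carry_out(increments=[[0,0,0.002,0,0,0,-1],[0,0,0.004,0,0,0,-1],[0,0,0.0055,0,0,0,-1],[0,0,0.007,0,0,0,-1],[0,0,0.008,0,0,0,-1],[0,0,0.009,0,0,0,-1],[0,0,0.009,0,0,0,-1],[0,0,0.009,0,0,0,-1],[0,0,0.009,0,0,0,-1],[0,0,0.009,0,0,0,-1]])

```text
t: 20.2
tool_pos: [0.4786, -0.1159, 0.2938]
ee_rot: [0.141, 0.636, 0.741, 0.164]
contact_force: [-28.9, -1.0, 32.5]
gripper_width: 0.14
```

Run:
```python
from h import *
H=HOLE+.0008*uy+.0005*ux
s=env.get_state(); print(s["contact_force"].round(1),(s["contact_force"]@RT).round(1),s["t"],s["gripper_width"]*94)
inc(RT,H-n*.03,d=.241)
w=cam("wrist","p_w.png"); crop(w,270,160,380,290,6,"p_wc.png")
```

```text
[-28.9  -1.   32.5] [  3.3 -12.3 -41.6] 20.2 13.149960913920566
mm [-1.2 -0.2  1.5] deg [ 0.   -0.04  0.2 ] | 2 mm
```

View pics/p_wc.png

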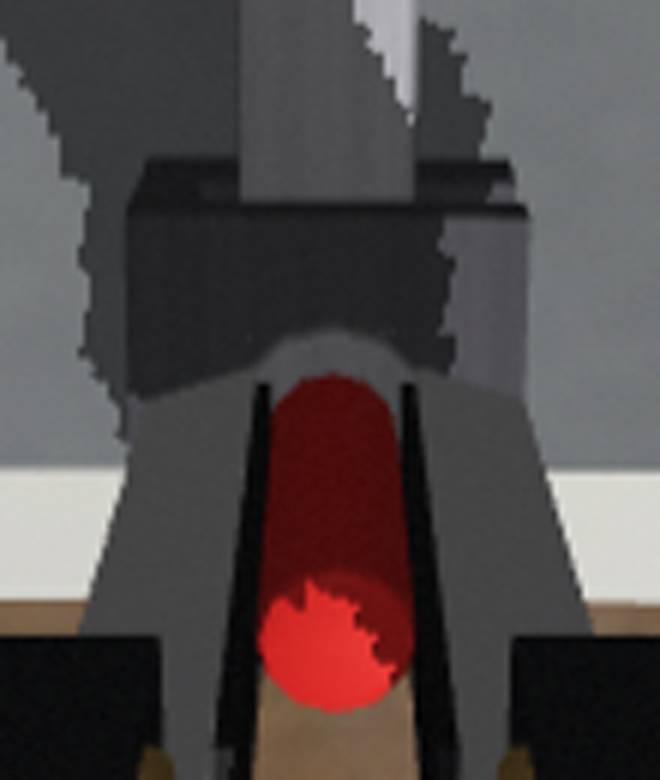

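Run:
```python
from h import *
sd=cam("side"); u=proj(sd,HOLE)[0].astype(int); crop(sd,u[0]-30,u[1]-40,u[0]+30,u[1]+20,10,"q_s.png")
for d in (-.03,0,.004,.052): print(d,(proj(sd,HOLE+n*d)[0]-u+[30,40])*10)
```

```text
-0.03 [257.37075176 496.53658512]
0 [304.10347365 409.10633047]
0.004 [310.40025595 397.32864752]
0.052 [387.18498857 253.75987008]
```

View pics/q_s.png

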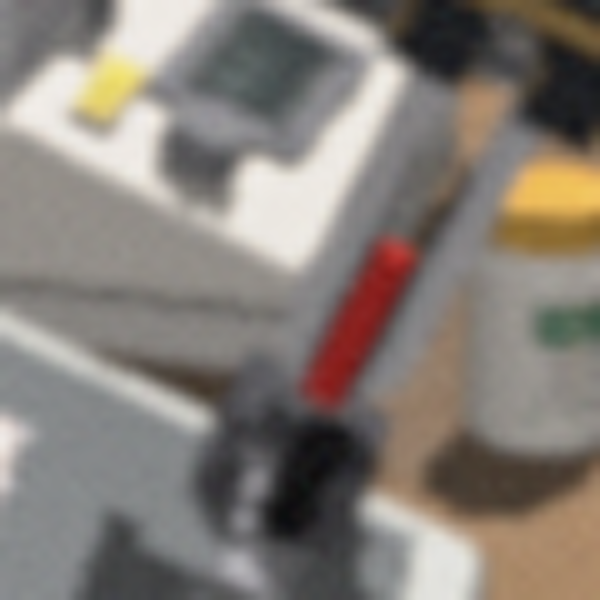

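Call:
carry_out(increments=[[0,0,-0.001,0,0,0,-1],[0,0,-0.002,0,0,0,-1],[0,0,-0.0025,0,0,0,-1],[0,0,-0.0025,0,0,0,-1],[0,0,-0.0025,0,0,0,-0.5],[0,0,-0.0025,0,0,0,-0.1],[0,0,-0.0025,0,0,0,0],[0,0,-0.0025,0,0,0,0],[0,0,-0.0025,0,0,0,0],[0,0,-0.0025,0,0,0,0]])

```text
t: 21.55
tool_pos: [0.4775, -0.1154, 0.2925]
ee_rot: [0.142, 0.637, 0.739, 0.165]
contact_force: [0.4, -0.0, 0.2]
gripper_width: 0.499
```

Run:
```python
from h import *
s=env.get_state(); print(s["contact_force"].round(1),s["t"],s["gripper_width"]*94); T=tool_T(s)
w=cam("wrist","r_w.png"); crop(w,220,120,420,300,4,"r_wc.png")
```

```text
[ 0.4 -0.   0.2] 21.55 46.919683296285065
```

View pics/r_wc.png

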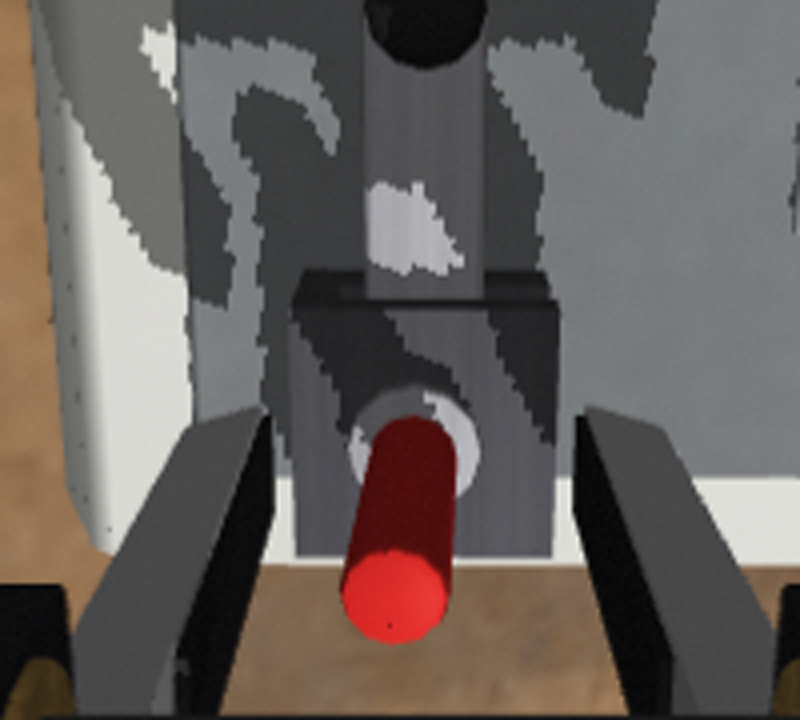

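Call:
carry_out(increments=[[0,0,-0.005,0,0,0,0],[0,0,-0.02,0,0,0,0],[0,0,-0.04,0,0,0,0],[0,0,-0.065,0,0,0,0],[0,0,-0.09,0,0,0,0],[0,0,-0.1,0,0,0,0],[0,0,-0.1,0,0,0,0],[0,0,-0.1,0,0,0,0],[0,0,-0.1,0,0,0,0],[0,0,-0.1,0,0,0,0]])

```text
t: 22.85
tool_pos: [0.4355, -0.1216, 0.3825]
ee_rot: [0.141, 0.637, 0.739, 0.165]
contact_force: [0.2, -0.1, -0.8]
gripper_width: 0.5
```

Run:
```python
from h import *
s=env.get_state(); print(s["contact_force"].round(1),s["t"],s["joint_velocities"].round(2))
w=cam("wrist","s_w.png"); crop(w,260,160,400,280,5,"s_wc.png")
sd=cam("side"); u=proj(sd,HOLE)[0].astype(int); crop(sd,u[0]-30,u[1]-40,u[0]+30,u[1]+20,10,"s_s.png"); print(u)
t=cam("top"); u=proj(t,HOLE)[0].astype(int); crop(t,u[0]-30,u[1]-30,u[0]+30,u[1]+30,10,"s_t.png"); print(u)
```

```text
[ 0.2 -0.1 -0.8] 22.85 [-0. -0. -0.  0.  0. -0.]
[316 167]
[372 169]
```

View pics/s_wc.png

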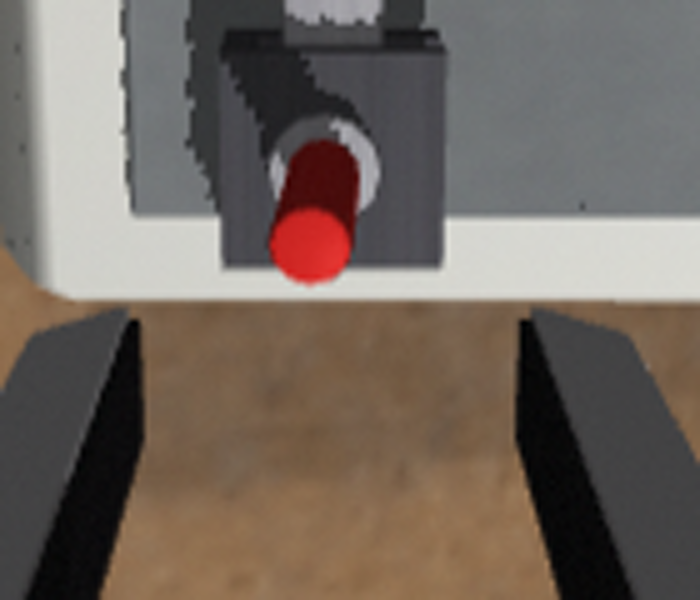

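View pics/s_s.png

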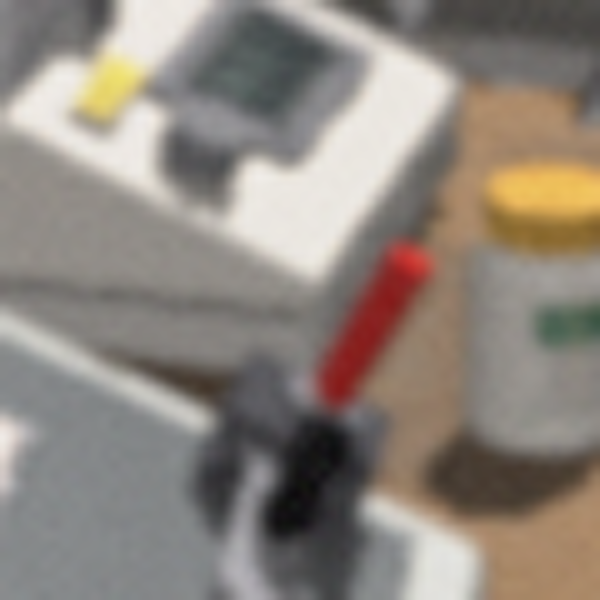

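View pics/s_t.png

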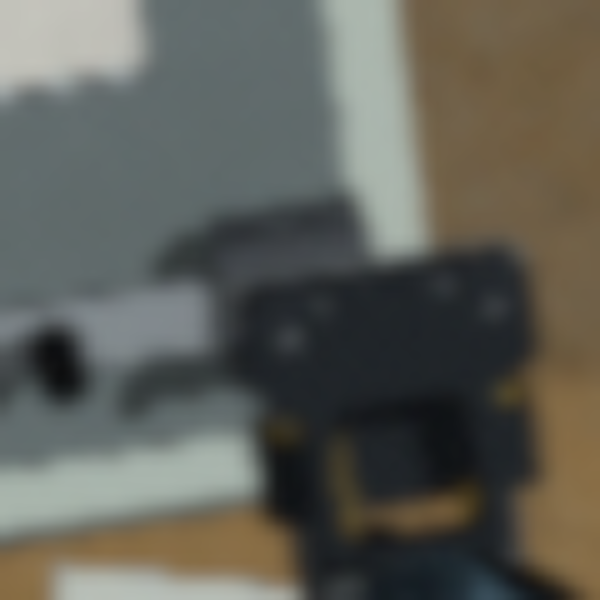

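Run:
```python
from h import *
w=cam("wrist");sd=cam("side")
X,e=tri((w,(321.8,208.6)),(sd,(326.45,152.75))); print("griptop",X,e)
fw=(260+326.5/5-.5,160+168.5/5-.5); H=HOLE
for b in ("fl",):
    o,d=ray(w,fw); F0=o+d*(((HOLE+n*.004-o)@n)/(d@n)); print("flange c (on plane)",F0, "in catch",[(F0-HOLE)@v for v in (ux,uy,n)])
r=X-HOLE; print("top in catch",[round(float(r@v)*1000,1) for v in (ux,uy,n)])
v=X-F0; print("len",np.linalg.norm(v),"lean",[np.arctan2(v@ux,v@n),np.arctan2(v@uy,v@n)])
print("pred hole",proj(w,HOLE))
```

```text
griptop [ 0.54116534 -0.10689816  0.14836789] [0.0009668826195931949, 0.0009668826195932049]
flange c (on plane) [ 0.56511212 -0.10352677  0.10447759] in catch [np.float64(-0.00011271777770128684), np.float64(0.001454174478421868), np.float64(0.0040000000000000166)]
top in catch [-3.5, 1.7, 54.0]
len 0.05011160640901055 lean [np.float64(-0.06725242033798026), np.float64(0.004104031986393629)]
pred hole [[324.91896889 193.60432263]]
```

Run:
```python
from h import *
inc(RT,HOLE-.003*ux+.0015*uy+n*.066,d=.199)
```

```text
mm [-1.2 -2.1 46.7] deg [ 0.1  -0.01 -0.02] | 47 mm
```

Call:
carry_out(increments=[[0,0,0,0,0,0,-1],[0,-0.001,0,0,0,0,-1],[-0.001,-0.002,0,0,0,0,-1],[-0.001,-0.002,0.01,0,0,0,-1],[-0.001,-0.002,0.025,0,0,0,-1],[-0.001,-0.002,0.04,0,0,0,-1],[-0.001,-0.002,0.046,0,0,0,-1],[-0.001,-0.002,0.046,0,0,0,-1],[-0.001,-0.002,0.046,0,0,0,-1],[-0.001,-0.002,0.046,0,0,0,-1]])

```text
t: 24.35
tool_pos: [0.4532, -0.1201, 0.3411]
ee_rot: [0.142, 0.637, 0.739, 0.165]
contact_force: [-1.1, -0.5, 0.4]
gripper_width: 0.005
```

Call:
carry_out(increments=[[0,0,0.003,0,0,0,-1],[0,0,0.006,0,0,0,-1],[0,0,0.008,0,0,0,-1],[0,0,0.01,0,0,0,-1],[0,0,0.011,0,0,0,-1],[0,0,0.012,0,0,0,-1],[0,0,0.0125,0,0,0,-1],[0,0,0.0125,0,0,0,-1],[0,0,0.0125,0,0,0,-1],[0,0,0.0125,0,0,0,-1]])

```text
t: 25.6
tool_pos: [0.4587, -0.1195, 0.3302]
ee_rot: [0.143, 0.637, 0.739, 0.165]
contact_force: [-2.2, -1.6, 5.6]
gripper_width: 0.006
```

Run:
```python
from h import *
s=env.get_state(); print(s["contact_force"].round(1),(s["contact_force"]@RT).round(1),s["t"],s["gripper_width"]*94)
inc(RT,HOLE-.003*ux+.0015*uy+n*.052,d=.199)
w=cam("wrist","u_w.png"); crop(w,260,160,400,280,5,"u_wc.png")
```

```text
[-2.2 -1.6  5.6] [-1.2  0.2 -6.1] 25.6 0.5381862047514966
mm [ 0.1 -0.7  3. ] deg [0.19 0.05 0.  ] | 3 mm
```

View pics/u_wc.png

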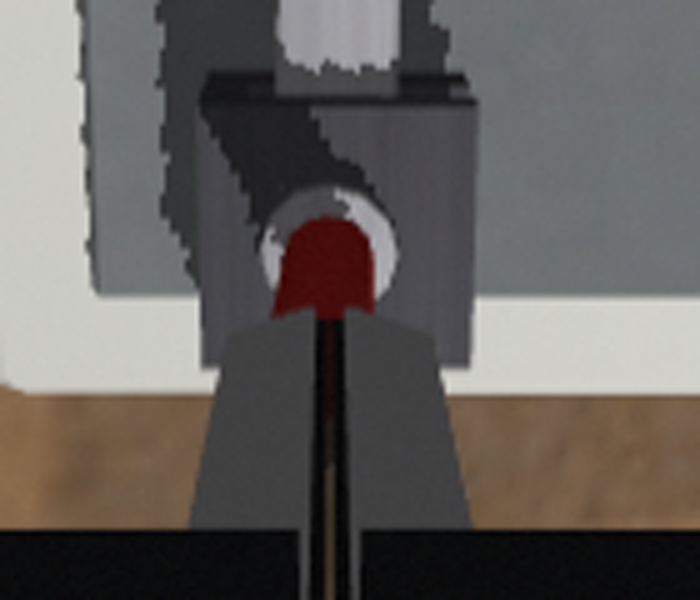

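Call:
carry_out(increments=[[0,0,0.001,0,0,0,-1],[0,0,0.0015,0,0,0,-1],[0,0,0.002,0,0,0,-1],[0,0,0.0025,0,0,0,-1],[0,0,0.0025,0,0,0,-1],[0,0,0.0025,0,0,0,-1],[0,0,0.0025,0,0,0,-1],[0,0,0.0025,0,0,0,-1],[0,0,0.0025,0,0,0,-1],[0,0,0.0025,0,0,0,-1]])

```text
t: 26.9
tool_pos: [0.4606, -0.12, 0.3305]
ee_rot: [0.145, 0.637, 0.739, 0.165]
contact_force: [-7.2, -0.9, 15.5]
gripper_width: 0.006
```

Run:
```python
from h import *
s=env.get_state(); print(s["contact_force"].round(1),(s["contact_force"]@RT).round(1),s["t"])
inc(RT,HOLE-.003*ux+.0015*uy+n*.052,d=.199)
w=cam("wrist","v_w.png"); crop(w,260,160,400,280,5,"v_wc.png")
```

```text
[-7.2 -0.9 15.5] [  0.1   0.  -17.1] 26.9
mm [ 0.9 -2.5  2.5] deg [0.43 0.23 0.05] | 4 mm
```

View pics/v_wc.png

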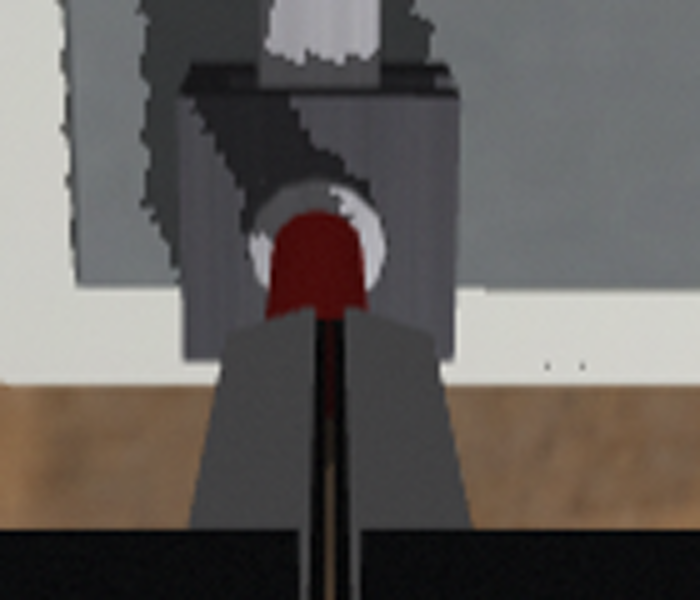

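Call:
carry_out(increments=[[0,0,-0.002,0,0,0,-1],[0,0,-0.004,0,0,0,-1],[0,0,-0.008,0,0,0,-1],[0,0,-0.02,0,0,0,-1],[0,0,-0.04,0,0,0,-1],[0,0,-0.07,0,0,0,-1],[0.03,0,-0.1,0,0,0,-1],[0.06,0,-0.13,0,0,0,-1],[0.06,0,-0.13,0,0,0,-1],[0.06,0,-0.13,0,0,0,-1]])

```text
t: 28.2
tool_pos: [0.396, -0.0682, 0.4441]
ee_rot: [0.142, 0.637, 0.739, 0.165]
contact_force: [0.2, -1.0, 0.7]
gripper_width: 0.008
```

Run:
```python
from h import *
s=env.get_state(); print(s["contact_force"].round(1),s["t"],s["joint_velocities"].round(2))
w=cam("wrist","x_w.png"); crop(w,220,120,420,280,4,"x_wc.png")
sd=cam("side"); cv2.imwrite("pics/x_side.png",sd["image"][:,:,::-1]); u=proj(sd,HOLE)[0].astype(int); crop(sd,286,127,346,187,10,"x_s.png")
```

```text
[ 0.2 -1.   0.7] 28.2 [-0.01  0.03  0.01  0.    0.    0.  ]
```

View pics/x_wc.png

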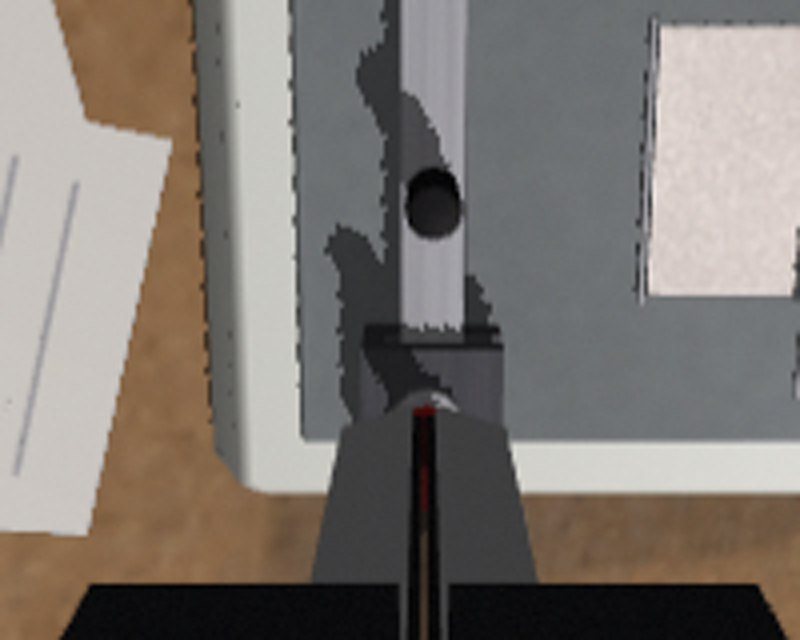

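View pics/x_s.png

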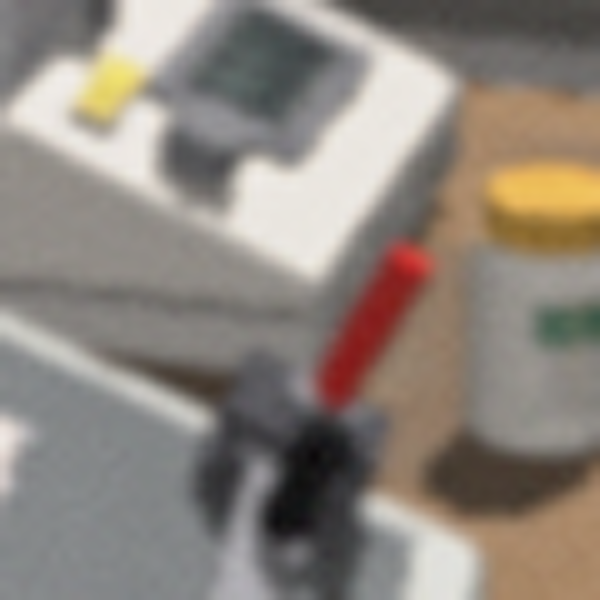

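View pics/x_side.png

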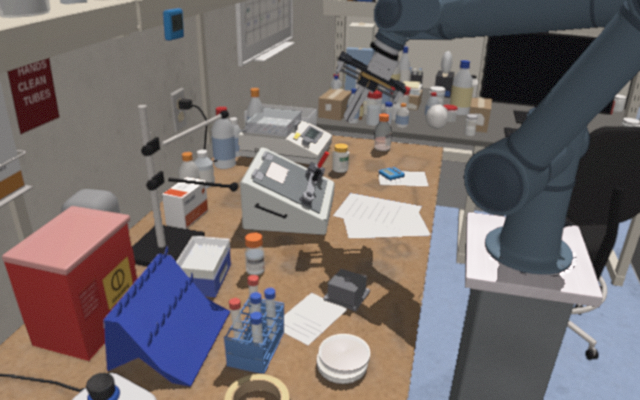

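```bash
python3 -c "
from station import job
print(job.close_job())"
```

```text
the job is handed in; nothing more can be done
None
```

I swung the locking bar down to its stop, then moved the red-handled pin from the parking block through the catch and the bar. I handed the job in at about 28 s of the 58 s allowed; no verdict was reported.

**Bar:** it stopped firmly with 13 N along the slope and looks straight in the catch in the wrist camera.

**Pin depth:** it went in with almost no resistance, then stopped hard at 42 N. My estimate of the tip there was 28.5 mm inside the mouth, 1.5 mm short of fully home. I then pressed the released pin from above with 17 N and it went no deeper.

**Heights that disagreed:** the pin top read 53.5–55 mm above the mouth, where 52 mm is expected. I put this down to a 1–2 mm error in my mouth height plus the lean below, so the flange is judged seated, not seen directly.

**Pin lean:** after release it leans about 0.07 rad down the slope (limit 0.14). The press straightened it only while the fingers were on it. In the last side picture it looks the same as before the press; I did not measure the angle again.

**Other objects:** the arm was clear of everything at hand-in, with about zero wrist force. The timer, small bottle and pot look unmoved in the last side picture; I did not measure their positions again.

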